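Set the bracelet rivet with a mallet blow

TASK

On this craft table stand two bench rivet setters; one has a flat brass bracelet blank lying through it under its ram. Pick up the mallet and, with the face of its head, give the sprung ram of that loaded setter a brisk blow that drives it all the way down (a slow push does not set the rivet; strike again if need be), then stand the mallet on a free spot of the table on its head again, handle level, and let go. Do not work the ram of the empty setter.

Things in the scene. Friction and masses are not known exactly. Their poses are not given: they have to be found in the camera images.
- mallet_grip (a point): Mallet, 0.28 to 0.5 kg, standing on its head, handle level. Head: upright white cylinder with a steel band, 56 mm diameter, 80 mm tall, flat ends. Handle: wooden bar 22 mm wide, 24 mm high, level at mid-height, ending 205 mm from the head's axis. This point: handle's centre line, 72 mm from that axis, 40 mm up. x points to the head, z up; centre of the striking lower face at x +72, z -40 mm
- ram_top (a point): Top centre of the loaded setter's ram cap, z up, 160 mm above the table: a steel pin with a flat cap 36 mm across, 14 mm thick, the highest part of a grey C-shaped stand (base 150 x 100 mm) fixed to the table. Its 45 mm wide arm is 115 mm high. A brass blank 150 x 22 x 3 mm lies under the ram, 43 mm up, and sticks out on both sides
- ram (a joint): How far the loaded setter's ram is down, m: 0 = up, 0.025 = at its stop. Its spring pushes up with 2.5 N at the top, 7.5 N at the bottom, and raises it when let go. A good blow drives it at more than 40 mm/s (a mallet stroke at about 0.15 m/s does) and carries it at least 21 mm down
- spare_ram (a joint): How far the ram of the other setter is down, m (0 = up, 0.025 = at its stop): the same stand with nothing under its ram, 0.38 to 0.6 m to the other side; to be left alone
Mind the look-alikes: they are no part of the job. What is shaped like the part that bears ram_top but red is not meant.

How it is judged:
By the outcome, as a careful person would: the job done as asked, in the order asked, and still so for the second after the job is handed in, with the robot touching nothing.
It also fails if it takes over 42 s, if anything falls off the work surface, if the arm or the gripper's body presses on something with over 40 N, if the wrist force passes 120 N, or if a joint passes its speed limit or range.

ROBOT

A 7-joint arm with a two-finger parallel gripper is mounted at the origin on the work surface. World frame = base frame: x ahead of the robot, y to its left, z up, the work surface at z = 0. Lengths are in m, angles in rad, forces in N, time in s.
With the tool pointing down it reaches from about 0.4 to 0.875 m from the base axis. Payload 6.5 kg.
Tool frame: the origin (TCP) lies midway between the tips of the shut fingers; the grasp point (between the pads) lies 19 mm behind it; z points along the fingers, y is the line along which they close (so a half turn about z gives the same grasp; the last joint's range is limited). The gripper opens to 85 mm and grips with 20 to 120 N. Pads are 22 mm wide; open, the fingers measure 114 mm over their backs; the gripper's body (76 mm by 85 mm) begins 54 mm behind the grasp point. The pads swing forward as they close: fully open they stand 13 mm farther back than shut.
Start: joints at [-1.33, 0.536, -0.004, 1.538, 0.003, 1.067, -0.071], TCP at [0.196, 0.62, 0.231] pointing down, gripper open.
Joint ranges: [-2.7, 2.7], [-0.37, 2.16], [-1.27, 1.26], [0.24, 2.4], [-1.31, 4.45], [0.19, 1.91], [-2.76, 2.76]. Speed limits (rad/s): [2.39, 2.39, 3.14, 3.14, 3.14, 3.14, 3.14].

INTERFACE

Orientations are given as a rotation vector (axis times angle).
In Python, from plant import env, eyes gives the robot as it stands.
- The arm moves only by the tool play_rows, never from a script. Its argument "plan" is a list of rows, each a list of 6 numbers: the shift along the tool's x, y, z in cm, then the turn, a rotation vector about the tool's x, y, z in degrees. In form: [[tx, ty, tz, ax, ay, az], ...]. A call has 1 to 10 rows; each row is the pose to reach, as a shift and turn from the pose commanded when the call began, along the tool's axes at that moment; what a row does not reach only later rows make up. A row lasts 1/12 s, in which the tool goes at most 41.7 mm and 7.16 degrees, less where a joint would pass 70% of its speed; a pose out of reach is approached as far as the arm can. A call with a gripper value outside its range is refused whole. "hand" is the closure, from -1 (fully open) to 1 (shut), set as the call begins (left out, the last holds). The fingers move at their own pace and stop on an object; "newtons" is the grip in N (left out, the last holds). Time passes only in rows, so rows that repeat a pose let the fingers close. It gives the time, the measured TCP pose, the force, the opening and the grip force at its end, in the units of the state.
- env.read_state(): the state, without advancing time (a new reading comes with each control period).
- eyes.read_camera(name): name is "side" or "top" or "wrist"; returns the picture (480x640x3 uint8, red, green, blue); there is no depth.
- eyes.calibration(name): a dict with "K" (3x3 intrinsics, pixels), "k1" (the pictures are not rectified: a ray, as slopes to the right and down, at radius r is drawn at 1 + k1 r^2 times it, then the intrinsics apply), "R" (3x3) and "t" (3): a world point X has camera coordinates R X + t. Camera axes: x right, y down, z forward; pixel columns grow to the right and rows downward; lengths in m; the calibration is good to about 2 mm. A picture is of the moment at which its call begins: read the wrist's pose just before it. calibration takes no time and is no camera call; for the wrist camera it gives the pose at the moment of the call.
- env.close_job(): hands the job in; it is judged then, once.
The state is a dict: "clock": time; "joint_pos": joint angles; "dq": joint speeds; "effort": joint torques, N m; "eef_pos": TCP position; "tcp_rot": TCP orientation; "ft_force": force on the tool from outside, world axes, zero at the start; "moment": the same for the moment, N m; "width": opening from 0.0 (shut) to 1.0 (fully open); "grasp_force": force on a finger pad.
Only numpy, scipy, OpenCV 4.12 (cv2) and the standard library are available. Lean on these libraries where they do the work, as an engineer would, in place of code of your own. Each camera call takes 0.05 s, during which the arm holds its last target. There are 200 camera calls.

## Working session

There is one attempt and no reset: what is moved stays moved. The work goes in short steps, Python scripts to look and compute and a tool call to move; the robot and the scene stay as the last step left them, time stands still between calls to the robot, and variables do not carry over. Pictures are saved under pics/ and viewed, at most 10 in all, crops included, and the job is handed in when it is done.

Besides the shell and the picture viewer there is one more tool, called as name(argument=value, ...) on one line, values as JSON. play_rows: Moves the arm, as the interface text tells. Its arguments: {"type":"object","properties":{"plan":{"type":"array"},"hand":{"type":"number"},"newtons":{"type":"number"}},"required":["plan"]}

```bash
ls; mkdir -p pics
python3 - <<'E'
from plant import env, eyes
import cv2
for n in("top","side"):
    cv2.imwrite(f"pics/{n}0.png",eyes.read_camera(n)[:,:,::-1])
    c=eyes.calibration(n);print(n,c)
print(env.read_state())
E
```

```text
pics
top {'K': array([[489.24275428,   0.        , 318.79990956],
       [  0.        , 489.24275428, 231.48154243],
       [  0.        ,   0.        ,   1.        ]]), 'k1': -0.0424936868795144, 'R': array([[ 1.23397707e-01, -9.92357186e-01, -4.69731854e-04],
       [-9.65512515e-01, -1.19950242e-01, -2.31079042e-01],
       [ 2.29256603e-01,  2.89681558e-02, -9.72934867e-01]]), 't': array([-0.18442104,  0.48738602,  1.19345511])}
side {'K': array([[470.81709555,   0.        , 321.40243044],
       [  0.        , 470.81709555, 235.86462734],
       [  0.        ,   0.        ,   1.        ]]), 'k1': 0.028616786154147304, 'R': array([[ 0.87068247, -0.49140725, -0.02075918],
       [-0.35169928, -0.59253065, -0.72471722],
       [ 0.34383084,  0.63829957, -0.68873363]]), 't': array([-0.48523669,  0.16077817,  1.03548999])}
{'clock': 0.1, 'joint_pos': array([-1.33019639,  0.53710534, -0.00442741,  1.53878683,  0.00257975,
        1.06727958, -0.07118383]), 'dq': array([ 3.13545696e-04, -9.91994382e-04,  3.82338328e-04, -1.95013576e-03,
       -6.12888012e-05, -4.94774920e-04,  9.53477186e-04]), 'effort': array([ 2.01203220e-03, -5.84565139e+01,  1.05153937e+00, -2.59774268e+01,
        1.25864762e-02,  4.55783185e-03,  9.96631684e-06]), 'eef_pos': array([0.19614801, 0.61909812, 0.23048623]), 'tcp_rot': array([-4.79905014e-01, -3.10458210e+00,  2.46200135e-03]), 'ft_force': array([-1.45897039,  0.3121552 ,  0.53049589]), 'moment': array([ 0.05201735, -0.00237448, -0.01338016]), 'grasp_force': 0.0, 'width': 0.9994255682160406}
```

View pics/top0.png

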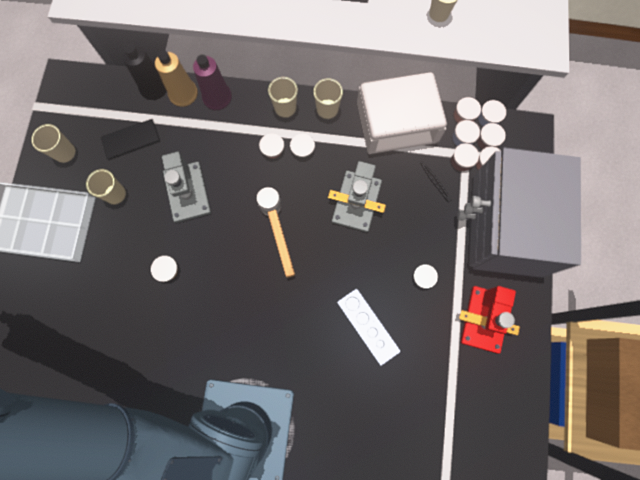

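View pics/side0.png

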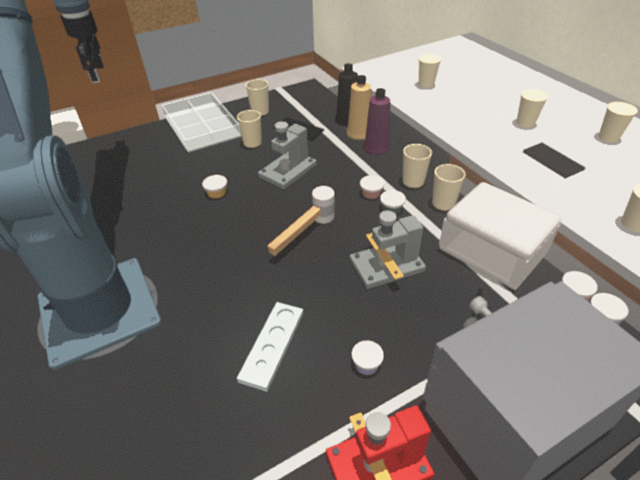

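The top view shows the mallet with its head at (268,200) and its handle end at (290,272). Setter candidates:
- Grey with the brass blank, cap at (360,187): **chosen**.
- Grey and empty, cap at (173,177): leave alone.
- Red with brass, cap at (505,320): not meant.

Mallet head look-alikes are the white jars at (271,145), (302,145), (164,268) and (425,277). None has a handle.

```bash
cat > h.py <<'E'
import numpy as np, cv2
from plant import env, eyes
from scipy.spatial.transform import Rotation as Ro
def ray(c,p):
    x=cv2.undistortPoints(np.array([[p]],float),c["K"],np.array([c["k1"],0,0,0,0.]))[0,0]
    return -c["R"].T@c["t"], c["R"].T@np.array([x[0],x[1],1])
def onplane(c,p,z):
    o,d=ray(c,p); return o+d*(z-o[2])/d[2]
def proj(c,X):
    return cv2.projectPoints(np.array([X],float),cv2.Rodrigues(c["R"])[0],c["t"],c["K"],np.array([c["k1"],0,0,0,0.]))[0].ravel()
def tri(rays):
    A=0;b=0
    for o,d in rays:
        d=d/np.linalg.norm(d);M=np.eye(3)-np.outer(d,d);A=A+M;b=b+M@o
    return np.linalg.solve(A,b)
E
python3 - <<'E'
from h import *
im=cv2.imread("pics/top0.png");c=eyes.calibration("top");s=eyes.calibration("side")
hsv=cv2.cvtColor(im,cv2.COLOR_BGR2HSV)
def blob(m,x0,y0,x1,y1):
    z=np.zeros_like(m);z[y0:y1,x0:x1]=m[y0:y1,x0:x1]
    n,l,st,ce=cv2.connectedComponentsWithStats(z);k=1+np.argmax(st[1:,4])
    return np.argwhere(l==k)[:,::-1].astype(np.float32),ce[k],st[k]
wood=cv2.inRange(hsv,(8,90,100),(28,255,255))
p,ce,st=blob(wood,255,195,310,290);r=cv2.minAreaRect(p);print("handle",ce,st,r)
bx=cv2.boxPoints(r);print([onplane(c,q,.052).round(3) for q in bx]); print("hc",onplane(c,ce,.052))
p,ce,st=blob(cv2.inRange(hsv,(0,0,170),(180,60,255)),250,180,285,220);print("head",ce,st,onplane(c,ce,.08), cv2.minEnclosingCircle(p))
p,ce,st=blob(wood,320,180,395,220);print("brass",st,ce,onplane(c,ce,.045))
gx,gy=[(360,187),(387.5,218)]
print("ram",onplane(c,gx,.16),tri([ray(c,gx),ray(s,gy)]))
print("spare",onplane(c,(173,177),.16))
a=im[150:240,310:410];b=im[170:290,240:340]
a=cv2.resize(a,None,fx=4,fy=4,interpolation=2);b=cv2.resize(b,None,fx=4,fy=4,interpolation=2)[:360]
cv2.imwrite("pics/crop.png",np.hstack([a,b]))
E
```

```text
handle [280.69106881 243.19326501] [268 210  27  67 683] ((280.65093994140625, 243.02828979492188), (68.54290771484375, 10.02731990814209), 74.05460357666016)
[array([0.544, 0.019, 0.052]), array([ 0.554, -0.005,  0.052]), array([ 0.39 , -0.077,  0.052]), array([ 0.38 , -0.054,  0.052])]
hc [ 0.46510961 -0.02999413  0.052     ]
head [267.37297297 197.27567568] [257 187  22  21 370] [0.57385674 0.01773037 0.08      ] ((267.5, 197.5), 11.068072319030762)
brass [364 200  22  13 186] [374.88709677 205.89784946] [ 0.59558051 -0.25962266  0.045     ]
ram [ 0.60286602 -0.21029555  0.16      ] [ 0.60459365 -0.21038341  0.15324475]
spare [0.57291603 0.2400486  0.16      ]
```

View pics/crop.png

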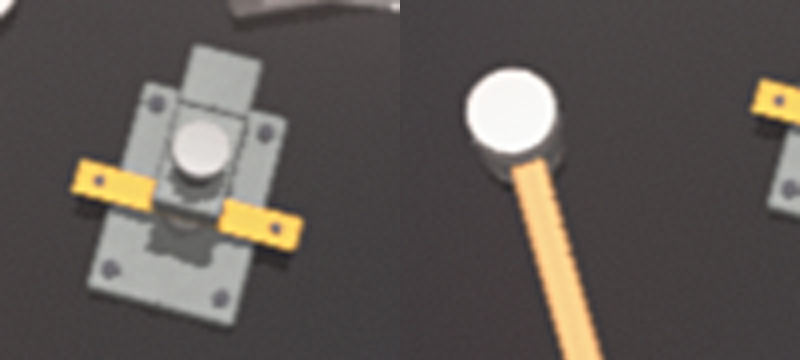

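The crop confirms the choice: the cap at (360,187) sits on the grey stand with brass on both sides. The mallet's head-to-end distance comes out at 207 mm against the stated 205. Next I compute the approach moves.

```bash
cat >> h.py <<'E'
def down(b):  # tool z down, tool y at bearing b (deg)
    y=np.array([np.cos(np.radians(b)),np.sin(np.radians(b)),0]);z=np.array([0,0,-1.])
    return Ro.from_matrix(np.c_[np.cross(y,z),y,z])
def rel(p0,R0,p,R):
    return np.r_[R0.inv().apply(np.array(p)-p0)*100,np.degrees((R0.inv()*R).as_rotvec())].round(2)
def now():
    s=env.read_state();return s["eef_pos"],Ro.from_rotvec(s["tcp_rot"])
E
python3 - <<'E'
from h import *
p,R=now();print(R.as_matrix().round(3))
print(rel(p,R,(.36,.30,.26),down(3.1)))
print(rel(np.array((.36,.30,.26)),down(3.1),(.508,-.011,.17),down(-66.2)))
E
```

```text
[[-0.953  0.302 -0.   ]
 [ 0.302  0.953 -0.002]
 [-0.    -0.002 -1.   ]]
[-2.526e+01 -2.548e+01 -2.910e+00 -8.000e-02  6.000e-02  6.933e+01]
[-31.85  13.1    9.     0.     0.    69.3 ]
```

play_rows(plan=[[-2.5, -2.5, -0.3, 0, 0, 7], [-5, -5, -0.6, 0, 0, 14], [-7.5, -7.5, -0.9, 0, 0, 21], [-10, -10, -1.2, 0, 0, 28], [-12.5, -12.5, -1.5, 0, 0, 35], [-15, -15, -1.8, 0, 0, 42], [-17.5, -17.5, -2.1, 0, 0, 49], [-20, -20, -2.4, 0, 0, 56], [-22.5, -22.5, -2.7, 0, 0, 63], [-25, -25, -3, 0, 0, 69]], hand=-1, newtons=110)

```text
clock: 0.93
eef_pos: [0.3594, 0.304, 0.2613]
tcp_rot: [-2.161, -2.28, 0.001]
ft_force: [0.1, 1.0, 0.0]
width: 0.999
grasp_force: 0.0
```

play_rows(plan=[[-3.2, 1.3, 0.9, 0, 0, 7], [-6.4, 2.6, 1.8, 0, 0, 14], [-9.6, 3.9, 2.7, 0, 0, 21], [-12.8, 5.2, 3.6, 0, 0, 28], [-16, 6.5, 4.5, 0, 0, 35], [-19.2, 7.8, 5.4, 0, 0, 42], [-22.4, 9.1, 6.3, 0, 0, 49], [-25.6, 10.4, 7.2, 0, 0, 56], [-28.8, 11.7, 8.1, 0, 0, 63], [-32, 13, 9, 0, 0, 69]])

```text
clock: 1.77
eef_pos: [0.5083, -0.0073, 0.1707]
tcp_rot: [-3.072, -0.656, 0.0]
ft_force: [0.6, 0.6, 0.3]
width: 1.003
grasp_force: 0.0
```

Run:
```python
from h import *
p,R=now();print(p,R.as_matrix().round(3),env.read_state()["joint_pos"].round(2))
c=eyes.calibration("wrist");im=eyes.read_camera("wrist")[:,:,::-1];cv2.imwrite("pics/w1.png",im)
p,R=now();print(p)
print(rel(p,R,(.508,-.011,.021),down(-66.2)))
for X in [(.574,.018,.08),(.508,-.011,.052),(.385,-.0655,.052)]:print(proj(c,X))
```

```text
[ 0.50828703 -0.00730134  0.1707178 ] [[ 0.913  0.408 -0.   ]
 [ 0.408 -0.913  0.   ]
 [-0.    -0.    -1.   ]] [-0.6   0.45  0.67  1.99 -0.37  0.83 -0.87]
[ 0.51004412 -0.01464783  0.17014411]
[-0.04 -0.5  14.91  0.32  0.03 -0.41]
[323.7507618  133.33791613]
[322.06724218 234.99952078]
[320.91288666 388.35277227]
```

View pics/w1.png

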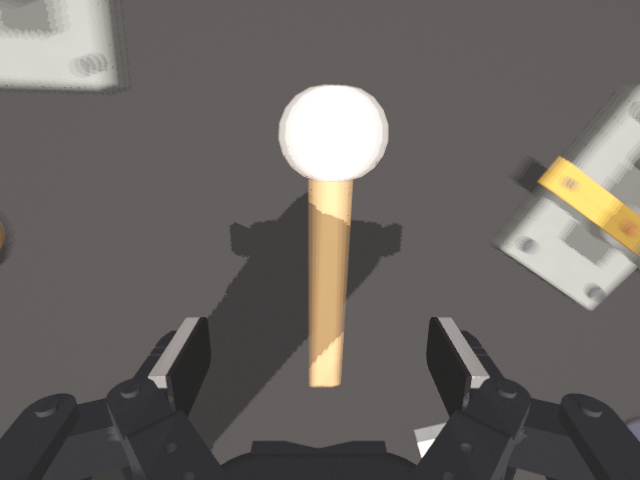

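The wrist view is slightly blurred because the arm was still settling. It shows the head at (333,133), the handle running down to (326,385), and the fingers straddling it. I'll measure again with the arm settled.

Run:
```python
from h import *
p,R=now();print(p,R.as_rotvec(),env.read_state()["dq"].round(3))
c=eyes.calibration("wrist");im=eyes.read_camera("wrist")[:,:,::-1].copy()
hsv=cv2.cvtColor(im,cv2.COLOR_BGR2HSV)
w=cv2.inRange(hsv,(8,70,60),(28,255,255));w[:,:260]=0;w[:,400:]=0;w[400:]=0;w[:150]=0
q=np.argwhere(w)[:,::-1];print(q.min(0),q.max(0))
pts=[]
for y in range(q[:,1].min()+8,q[:,1].max()-5,20):
    xs=q[q[:,1]==y,0];pts.append(onplane(c,((xs.min()+xs.max())/2,y),.052));
pts=np.array(pts);v=np.linalg.svd(pts[:,:2]-pts[:,:2].mean(0))[2][0];print("dir",np.degrees(np.arctan2(v[1],v[0])),pts.mean(0))
xs=q[q[:,1]==q[:,1].max()-2,0];e=onplane(c,(xs.mean(),q[:,1].max()),.052);print("end",e)
u=v*np.sign(v[0]);g=e[:2]+u*.133;print("grip",g,"head",e[:2]+u*.205)
b=np.degrees(np.arctan2(u[1],u[0]))-90
p,R=now();print(p,rel(p,R,(*g,.021),down(b)))
```

```text
[ 0.51004412 -0.01464783  0.17014411] [3.07087641e+00 6.35615113e-01 1.06587590e-03] [-0.06  -0.067 -0.012  0.049  0.093  0.023  0.014]
[295 177] [327 387]
dir -156.23940592724415 [ 0.4760429  -0.02554798  0.052     ]
end [ 0.38547969 -0.06559714  0.052     ]
grip [ 0.50720621 -0.01200932] head [0.57310328 0.01700063]
[ 0.50868264 -0.01189134  0.17044287] [-0.11 -0.11 14.94  0.22  0.11  0.05]
```

play_rows(plan=[[0, 0, 2.5, 0, 0, 0], [0, 0, 5, 0, 0, 0], [0, 0, 7.5, 0, 0, 0], [0, 0, 9.5, 0, 0, 0], [-0.1, 0, 11.5, 0, 0, 0], [-0.1, 0, 13, 0, 0, 0], [-0.1, 0, 14, 0, 0, 0], [-0.1, 0, 14.6, 0, 0, 0], [-0.1, 0, 14.9, 0, 0, 0], [-0.1, 0, 14.9, 0, 0, 0]])

```text
clock: 2.7
eef_pos: [0.5071, -0.0061, 0.0223]
tcp_rot: [-3.07, -0.665, 0.0]
ft_force: [-0.2, -0.0, 0.0]
width: 1.0
grasp_force: 0.0
```

play_rows(plan=[[0, 0, 0, 0, 0, 0], [0, 0, 0, 0, 0, 0], [0, 0, 0, 0, 0, 0], [0, 0, 0, 0, 0, 0], [0, 0, 0, 0, 0, 0], [0, 0, 0, 0, 0, 0], [0, 0, 0, 0, 0, 0], [0, 0, 0, 0, 0, 0]], hand=1, newtons=110)

```text
clock: 3.37
eef_pos: [0.5074, -0.0066, 0.0226]
tcp_rot: [3.07, 0.664, 0.001]
ft_force: [-1.2, -2.3, 5.8]
width: 0.236
grasp_force: 107.8
```

play_rows(plan=[[0, 0, -1, 0, 0, 0], [0, 0, -3, 0, 0, 0], [0, 0, -5.5, 0, 0, 0], [0, 0, -8, 0, 0, 0], [0, 0, -10.5, 0, 0, 0], [0, 0, -13, 0, 0, 0], [0, 0, -15.5, 0, 0, 0], [0, 0, -17.5, 0, 0, 0], [0, 0, -19, 0, 0, 0], [0, 0, -19, 0, 0, 0]])

```text
clock: 4.2
eef_pos: [0.5081, -0.0061, 0.2149]
tcp_rot: [-3.07, -0.665, -0.006]
ft_force: [1.1, -1.1, -3.6]
width: 0.237
grasp_force: 107.6
```

Run:
```python
from h import *
p,R=now();print(p,R.as_matrix().round(3))
t=np.array([.604,-.210])-np.array([.915,.404])*.072
print(t,rel(p,R,(*t,.212),down(-66.2)),env.read_state()["joint_pos"].round(2))
```

```text
[ 0.50812689 -0.00610712  0.21488312] [[ 0.91   0.414  0.004]
 [ 0.414 -0.91   0.001]
 [ 0.004  0.    -1.   ]]
[ 0.53812  -0.239088] [-6.910e+00  2.245e+01  2.700e-01  2.000e-02 -2.100e-01  6.300e-01] [-0.65  0.38  0.72  1.96 -0.31  0.91 -0.92]
```

play_rows(plan=[[-0.7, 2.2, 0, 0, 0, 0], [-1.5, 5, 0, 0, 0, 0], [-2.3, 7.8, 0, 0, 0, 0], [-3.2, 10.6, 0, 0, 0, 0], [-4.1, 13.4, 0, 0, 0, 0], [-5, 16.2, 0, 0, 0, 0], [-5.8, 19, 0, 0, 0, 0], [-6.5, 21, 0, 0, 0, 0], [-6.9, 22.4, 0, 0, 0, 0], [-6.9, 22.4, 0, 0, 0, 0]])

```text
clock: 5.03
eef_pos: [0.5352, -0.2425, 0.2111]
tcp_rot: [3.071, 0.657, -0.004]
ft_force: [0.0, -0.9, -3.7]
width: 0.238
grasp_force: 107.9
```

play_rows(plan=[[0, 0, 0, 0, 0, 0], [0, 0, 0, 0, 0, 0], [0, 0, 0, 0, 0, 0], [0, 0, 0, 0, 0, 0], [0, 0, 0, 0, 0, 0], [0, 0, 0, 0, 0, 0]])

```text
clock: 5.53
eef_pos: [0.537, -0.2381, 0.2123]
tcp_rot: [-3.07, -0.666, -0.0]
ft_force: [0.7, 0.4, -4.1]
width: 0.238
grasp_force: 107.9
```

Run:
```python
from h import *
p,R=now();print(p,R.as_matrix().round(3),env.read_state()["dq"].round(3))
a=eyes.read_camera("side")[:,:,::-1];c=eyes.calibration("wrist");w=eyes.read_camera("wrist")[:,:,::-1]
t=eyes.read_camera("top")[:,:,::-1];cv2.imwrite("pics/top2.png",t)
cv2.imwrite("pics/w2raw.png",w);cv2.imwrite("pics/s2.png",a)
A=cv2.resize(a[130:290,290:450],(400,400),interpolation=2);W=cv2.resize(w,(400,300))
T=cv2.resize(t[130:250,270:430],(400,300),interpolation=2)
cv2.imwrite("pics/c2.png",np.hstack([np.vstack([A,np.zeros((200,400,3),np.uint8)]),np.vstack([W,T])]))
hd=p+R.apply([.072,0,0]);hd[2]=p[2]+.019+.04
for n in("top","side"):print(n,proj(eyes.calibration(n),hd))
print(proj(c,hd),proj(c,(.604,-.21,.16)))
```

```text
[ 0.53699032 -0.2380958   0.21229393] [[ 0.91   0.414  0.   ]
 [ 0.414 -0.91   0.   ]
 [ 0.    -0.    -1.   ]] [ 0.005 -0.001  0.004 -0.002  0.     0.001 -0.   ]
top [363.21584722 170.6810326 ]
side [390.90428984 172.36049745]
[314.84891138 160.04819461] [321.28530482 132.32279143]
```

View pics/c2.png

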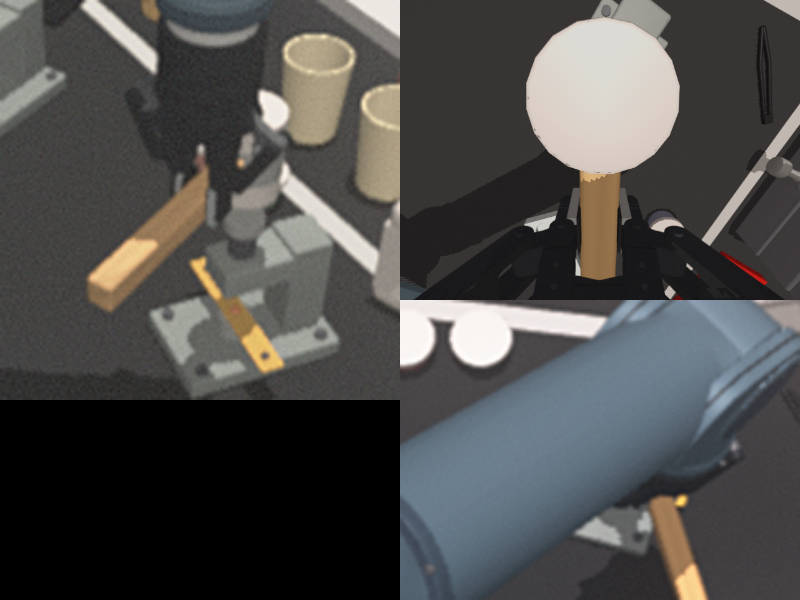

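The head is centred over the cap to within about 2–3 mm: it appears at (325,155) in the wrist view, predicted (315,160). The face is about 30 mm above the cap. Striking now.

play_rows(plan=[[0, 0, 0.6, 0, 0, 0], [0, 0, 2, 0, 0, 0], [0, 0, 3.6, 0, 0, 0], [0, 0, 5.2, 0, 0, 0], [0, 0, 5.7, 0, 0, 0], [0, 0, 5.7, 0, 0, 0], [0, 0, 5.7, 0, 0, 0]])

```text
clock: 6.27
eef_pos: [0.537, -0.2401, 0.156]
tcp_rot: [3.07, 0.662, 0.001]
ft_force: [-3.1, -2.5, 3.5]
width: 0.24
grasp_force: 109.1
```

Run:
```python
from h import *
s=env.read_state();print(s["eef_pos"],s["ft_force"],s["moment"],s["tcp_rot"])
a=eyes.read_camera("side")[:,:,::-1]
cv2.imwrite("pics/c3.png",cv2.resize(a[130:290,290:450],(600,600),interpolation=2))
```

```text
[ 0.53699159 -0.24005695  0.15601274] [-3.13595866 -2.50068711  3.53362126] [-0.27902673  0.39237469 -0.09995627] [3.06954141e+00 6.62344074e-01 1.07697386e-03]
```

View pics/c3.png

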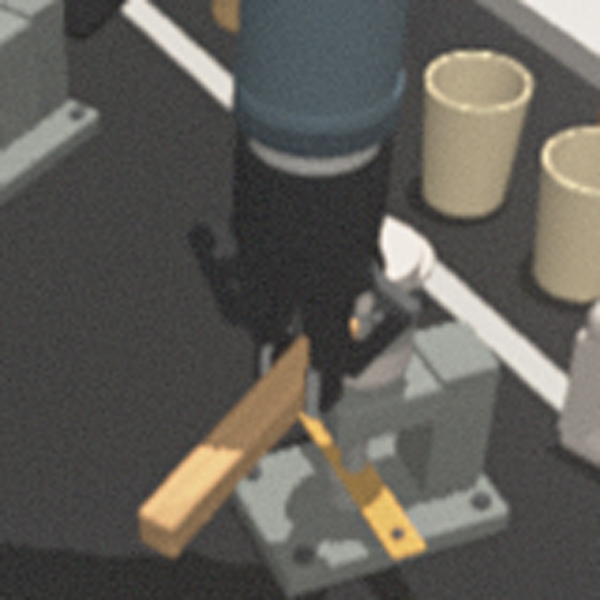

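While the mallet was down, the wrist force changed from -4.1 to +3.5 N. That is a 7.6 N spring force, which matches the ram being at its stop. The mallet stays level and on the cap. I'll raise it and give one more slightly deeper blow to be certain.

play_rows(plan=[[0, 0, -1.5, 0, 0, 0], [0, 0, -3.5, 0, 0, 0], [0, 0, -5.2, 0, 0, 0], [0, 0, -5.7, 0, 0, 0], [0, 0, -5.7, 0, 0, 0], [0, 0, -5.7, 0, 0, 0], [0, 0, -5.7, 0, 0, 0], [0, 0, -5.7, 0, 0, 0]])

```text
clock: 6.98
eef_pos: [0.5362, -0.2382, 0.211]
tcp_rot: [-3.069, -0.665, 0.003]
ft_force: [-0.0, -0.7, -3.6]
width: 0.237
grasp_force: 108.2
```

play_rows(plan=[[0, 0, 0.6, 0, 0, 0], [0, 0, 2, 0, 0, 0], [0, 0, 3.7, 0, 0, 0], [0, 0, 5.4, 0, 0, 0], [0, 0, 6, 0, 0, 0], [0, 0, 6, 0, 0, 0], [0, 0, 6, 0, 0, 0]])

```text
clock: 7.57
eef_pos: [0.5358, -0.2398, 0.1521]
tcp_rot: [3.071, 0.663, -0.003]
ft_force: [-4.3, -0.7, 4.8]
width: 0.242
grasp_force: 110.6
```

The net force is now 8.7 N, above the 7.5 N spring maximum, so the ram is on its stop. Now I lift and carry the mallet back to its original free spot.

play_rows(plan=[[0, 0, -1.5, 0, 0, 0], [0, 0, -3.5, 0, 0, 0], [0, 0, -5.5, 0, 0, 0], [0, 0, -6.3, 0, 0, 0], [0, 0, -6.3, 0, 0, 0], [0, 0, -6.3, 0, 0, 0]])

```text
clock: 8.07
eef_pos: [0.5367, -0.2383, 0.2145]
tcp_rot: [-3.07, -0.665, 0.001]
ft_force: [-1.5, 0.3, -3.7]
width: 0.24
grasp_force: 109.5
```

play_rows(plan=[[0.7, -2, 0, 0, 0, 0], [1.5, -4.8, 0, 0, 0, 0], [2.3, -7.6, 0, 0, 0, 0], [3.2, -10.4, 0, 0, 0, 0], [4.1, -13.2, 0, 0, 0, 0], [5, -16, 0, 0, 0, 0], [5.8, -18.8, 0, 0, 0, 0], [6.5, -21, 0, 0, 0, 0], [6.9, -22.4, 0, 0, 0, 0], [6.9, -22.4, 0, 0, 0, 0]])

```text
clock: 8.9
eef_pos: [0.5056, -0.0017, 0.2135]
tcp_rot: [-3.066, -0.673, 0.005]
ft_force: [-0.0, 0.0, -3.1]
width: 0.239
grasp_force: 109.4
```

play_rows(plan=[[0, 0, 0, 0, 0, 0], [0, 0, 2, 0, 0, 0], [0, 0, 4.5, 0, 0, 0], [0, 0, 7, 0, 0, 0], [0, 0, 9.5, 0, 0, 0], [0, 0, 11.5, 0, 0, 0], [0, 0, 13, 0, 0, 0], [0, 0, 13, 0, 0, 0], [0, 0, 13, 0, 0, 0], [0, 0, 13, 0, 0, 0]])

```text
clock: 9.73
eef_pos: [0.5077, -0.0073, 0.0859]
tcp_rot: [3.07, 0.662, 0.001]
ft_force: [0.4, 0.6, -3.1]
width: 0.239
grasp_force: 109.2
```

Run:
```python
from h import *
p,R=now();print(p,R.as_matrix().round(3))
a=eyes.read_camera("side")[:,:,::-1]
cv2.imwrite("pics/c4.png",cv2.resize(a[130:290,240:440],(800,600),interpolation=2))
```

```text
[ 0.50771503 -0.00731462  0.08593926] [[ 0.911  0.412  0.001]
 [ 0.412 -0.911 -0.001]
 [ 0.001  0.001 -1.   ]]
```

View pics/c4.png

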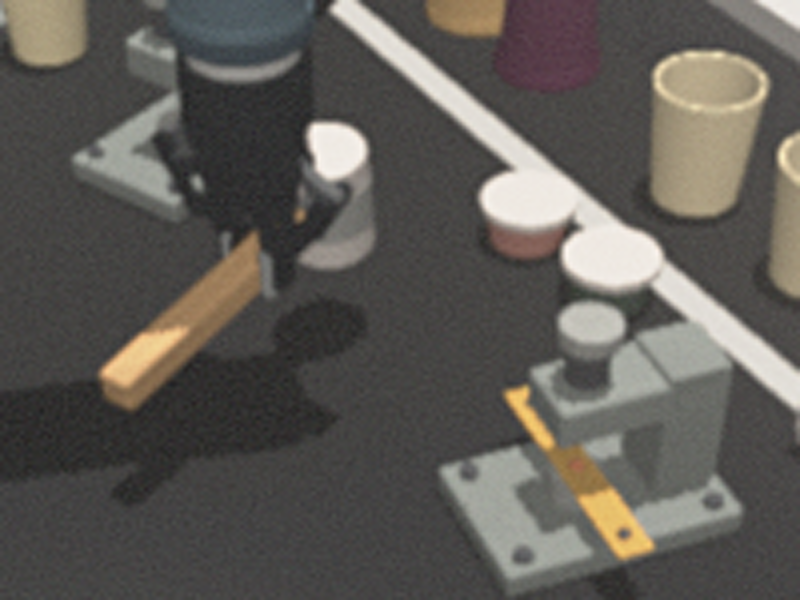

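The ram is back up, the blank is still in place, and the mallet hangs level about 63 mm above the free spot. Lowering now.

play_rows(plan=[[0, 0, 1, 0, 0, 0], [0, 0, 2.2, 0, 0, 0], [0, 0, 3.4, 0, 0, 0], [0, 0, 4.4, 0, 0, 0], [0, 0, 5.1, 0, 0, 0], [0, 0, 5.5, 0, 0, 0], [0, 0, 5.8, 0, 0, 0], [0, 0, 6, 0, 0, 0], [0, 0, 6, 0, 0, 0], [0, 0, 6, 0, 0, 0]])

```text
clock: 10.62
eef_pos: [0.5073, -0.0063, 0.0255]
tcp_rot: [3.07, 0.664, 0.001]
ft_force: [-0.6, -1.3, -4.3]
width: 0.236
grasp_force: 109.5
```

play_rows(plan=[[0, 0, 0, 0, 0, 0], [0, 0, 0, 0, 0, 0], [0, 0, 0, 0, 0, 0]])

```text
clock: 10.87
eef_pos: [0.5073, -0.0062, 0.0256]
tcp_rot: [3.07, 0.665, 0.001]
ft_force: [0.3, -0.9, -3.2]
width: 0.243
grasp_force: 109.5
```

Not touching yet, so I go down in small steps.

play_rows(plan=[[0, 0, 0.1, 0, 0, 0], [0, 0, 0.2, 0, 0, 0], [0, 0, 0.3, 0, 0, 0], [0, 0, 0.3, 0, 0, 0], [0, 0, 0.3, 0, 0, 0]])

```text
clock: 11.28
eef_pos: [0.507, -0.0063, 0.0222]
tcp_rot: [-3.07, -0.664, 0.0]
ft_force: [-0.1, 0.5, -3.3]
width: 0.24
grasp_force: 109.5
```

play_rows(plan=[[0, 0, 0.1, 0, 0, 0], [0, 0, 0.2, 0, 0, 0], [0, 0, 0.2, 0, 0, 0], [0, 0, 0.2, 0, 0, 0]])

```text
clock: 11.62
eef_pos: [0.507, -0.0063, 0.0202]
tcp_rot: [-3.071, -0.664, 0.0]
ft_force: [-0.1, -0.1, -3.2]
width: 0.238
grasp_force: 109.5
```

play_rows(plan=[[0, 0, 0.1, 0, 0, 0], [0, 0, 0.2, 0, 0, 0], [0, 0, 0.2, 0, 0, 0], [0, 0, 0.2, 0, 0, 0]])

```text
clock: 11.95
eef_pos: [0.507, -0.0063, 0.0182]
tcp_rot: [3.07, 0.665, -0.0]
ft_force: [-0.5, 0.2, -3.7]
width: 0.238
grasp_force: 109.5
```

Run:
```python
from h import *
a=eyes.read_camera("side")[:,:,::-1]
b=cv2.imread("pics/side0.png")
f=lambda i:cv2.resize(i[160:280,250:350],(400,480),interpolation=2)
cv2.imwrite("pics/c5.png",np.hstack([f(a),f(b)]))
```

```text
(no output)
```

View pics/c5.png

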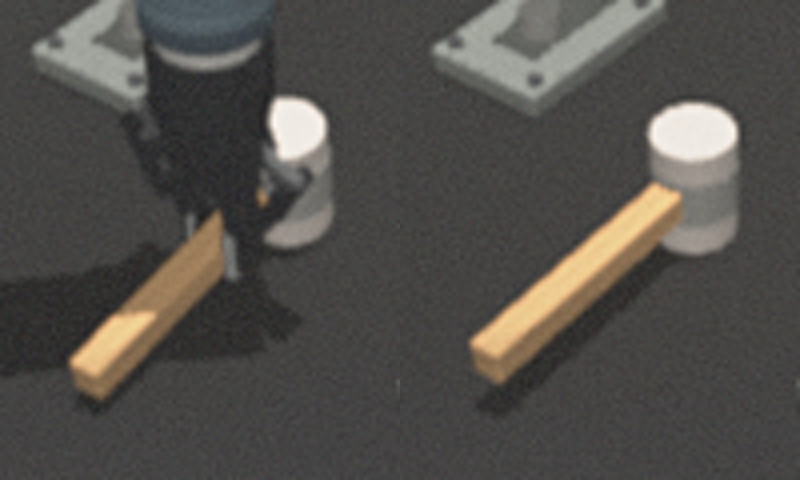

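The handle end is about 4.5 px lower than in the original picture and the head slightly higher. The mallet has tipped roughly 5–6° head-up in the grip, so I'll pitch the tool to level it.

play_rows(plan=[[0, 0, -0.5, 0, 0, 0], [0, 0, -0.7, 0, -2, 0], [0, 0, -0.7, 0, -4, 0], [0, 0, -0.7, 0, -5.5, 0], [0, 0, -0.7, 0, -5.5, 0], [0, 0, -0.7, 0, -5.5, 0], [0, 0, -0.7, 0, -5.5, 0]])

```text
clock: 12.58
eef_pos: [0.5068, -0.0064, 0.0254]
tcp_rot: [3.048, 0.659, -0.146]
ft_force: [-0.9, -1.0, -3.7]
width: 0.241
grasp_force: 109.4
```

Run:
```python
from h import *
p,R=now();print(p,R.as_matrix().round(3))
a=eyes.read_camera("side")[:,:,::-1]
s=eyes.calibration("side")
# lowest-left end of handle in side view, now vs original, with expected drop per mm
for im in (a,cv2.imread("pics/side0.png")):
    h=cv2.cvtColor(np.ascontiguousarray(im),cv2.COLOR_BGR2HSV);m=cv2.inRange(h,(8,80,60),(28,255,255))
    m[:,:255]=0;m[:,330:]=0;m[:200]=0;m[270:]=0
    n,l,st,ce=cv2.connectedComponentsWithStats(m);k=1+np.argmax(st[1:,4]);q=np.argwhere(l==k)[:,::-1]
    e=q[q[:,0]<q[:,0].min()+7];print(q.min(0),q.max(0),e.mean(0))
e=np.array([.385,-.066,.04]);print(proj(s,e),proj(s,e+[0,0,.01]),proj(s,e+[.01,0,0]))
```

```text
[ 0.50676018 -0.00641811  0.02538583] [[ 0.906  0.413 -0.087]
 [ 0.411 -0.911 -0.039]
 [-0.095 -0.    -0.995]]
[267 210] [306 253] [270.55294118 245.29411765]
[267 206] [319 255] [270.82608696 246.92753623]
[270.61416509 251.08646413] [270.20431307 248.05470238] [274.49775108 249.53455678]
```

It is level now: the handle end is 5 mm higher than the original with the grip 3 mm higher. Lowering to contact.

play_rows(plan=[[0, 0, 0.1, 0, 0, 0], [0, 0, 0.2, 0, 0, 0], [0, 0, 0.3, 0, 0, 0], [0, 0, 0.3, 0, 0, 0], [0, 0, 0.3, 0, 0, 0]])

```text
clock: 13.05
eef_pos: [0.5066, -0.0066, 0.0224]
tcp_rot: [3.048, 0.659, -0.147]
ft_force: [-1.2, -0.3, -0.5]
width: 0.241
grasp_force: 110.2
```

Contact: the table has taken most of the weight. I press down 0.5 mm more and let go.

play_rows(plan=[[0, 0, 0.05, 0, 0, 0], [0, 0, 0.05, 0, 0, 0], [0, 0, 0.05, 0, 0, 0]], newtons=30)

```text
clock: 13.3
eef_pos: [0.5066, -0.0066, 0.0222]
tcp_rot: [3.048, 0.659, -0.147]
ft_force: [-3.7, 0.1, 4.7]
width: 0.235
grasp_force: 110.9
```

play_rows(plan=[[0, 0, 0, 0, 0, 0], [0, 0, 0, 0, 0, 0], [0, 0, 0, 0, 0, 0], [0, 0, 0, 0, 0, 0], [0, 0, 0, 0, 0, 0], [0, 0, 0, 0, 0, 0], [0, 0, 0, 0, 0, 0], [0, 0, 0, 0, 0, 0]], hand=-1)

```text
clock: 13.97
eef_pos: [0.5068, -0.0064, 0.0218]
tcp_rot: [3.047, 0.659, -0.146]
ft_force: [-0.3, -0.2, 0.4]
width: 1.001
grasp_force: 0.0
```

play_rows(plan=[[0, 0, -1, 0, 0, 0], [0, 0, -3, 0, 0, 0], [0, 0, -6, 0, 0, 0], [0, 0, -9, 0, 0, 0], [0, 0, -12, 0, 0, 0], [0, 0, -15, 0, 0, 0], [0, 0, -18, 0, 0, 0], [0, 0, -20, 0, 0, 0], [0, 0, -20, 0, 0, 0], [0, 0, -20, 0, 0, 0]])

```text
clock: 14.8
eef_pos: [0.5249, 0.0016, 0.2222]
tcp_rot: [3.048, 0.66, -0.142]
ft_force: [0.3, 0.6, -0.6]
width: 1.0
grasp_force: 0.0
```

Run:
```python
from h import *
a=eyes.read_camera("side")[:,:,::-1]
cv2.imwrite("pics/c6.png",cv2.resize(a[130:290,240:440],(800,600),interpolation=2))
```

```text
(no output)
```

View pics/c6.png

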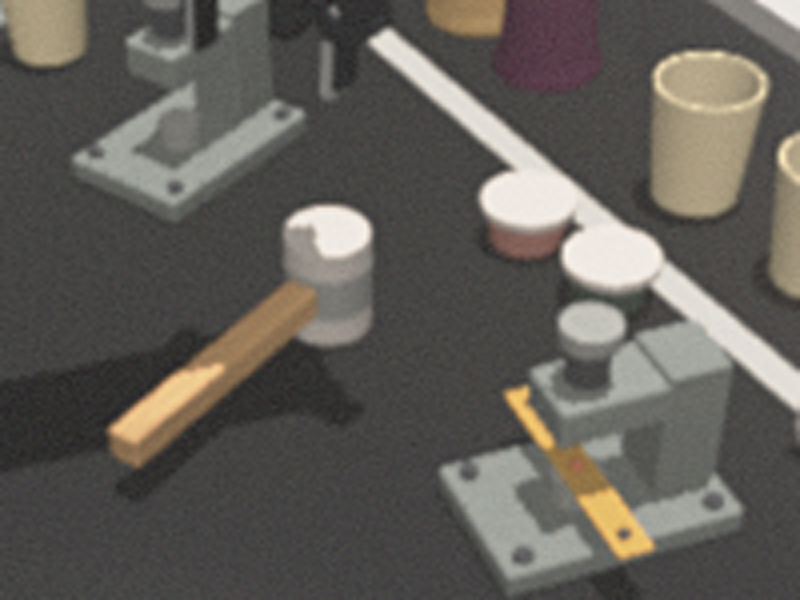

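The mallet stands upright on its head at (328,275) in the crop with its handle level. The loaded ram is up, the blank is in place, and the gripper is clear of everything. Handing in.

```bash
python3 -c "
from plant import env
print(env.close_job())"
```

```text
the job is handed in; nothing more can be done
None
```

I struck the loaded setter's ram down to its stop (two blows, judged from the wrist force), stood the mallet back on its head with the handle level, never touched the spare setter, and handed the job in at about 15 s; no verdict came back.

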